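# Drive the pivot pin and snap the dust cap onto a toe housing

### The arm

A 6-joint arm with a two-finger parallel gripper is mounted at the origin on the work surface. World frame = base frame: x ahead of the robot, y to its left, z up, the work surface at z = 0. Lengths are in m, angles in degrees, forces in N, time in s.
With the tool pointing down it reaches from about 0.425 to 0.95 m from the base axis. Payload 3.5 kg.
Tool frame: the origin (TCP) lies at the very end of the fingers, on their centre line; the grasp point (between the pads) lies 19 mm behind it; x points along the fingers, z is the direction in which the jaws open and shut, and the axes are right-handed (so a half turn about x gives the same grasp; the last joint's range is limited). The gripper opens to 85 mm and grips with 20 to 120 N. Pads are 22 mm wide; open, the fingers measure 114 mm over their backs; the gripper's body (76 mm by 85 mm) begins 54 mm behind the grasp point. The pads swing forward as they close: fully open they stand 13 mm farther back than shut.
Start: joints at [-78.495, 16.404, 90.338, -0, 73.258, -8.594], TCP at [0.232, -0.634, 0.231] pointing down, gripper open.
Joint ranges: [-158.93, 158.93], [-51.34, 127.21], [12.03, 142.37], [-87.48, 267.48], [13.55, 161.25], [-162.69, 162.69]. Speed limits (degrees/s): [159.86, 159.86, 180, 180, 180, 180].

### API

Orientations are given as a 3x3 rotation matrix whose columns are the frame's x, y, z axes.
In Python, from cell import read_state, grab_frame, hand_in gives the robot as it stands.
- The arm moves only by the tool drive_tool, never from a script. Its argument "steps" is a list of rows, each a list of 7 numbers: the turn, a rotation vector about the tool's x, y, z in degrees, then the shift along the tool's x, y, z in m, then the closure in counts, from 0 (fully open) to 255 (shut). A call has exactly 10 rows; each row shifts and turns the commanded pose from where the row before left it, along the tool's axes as they then stand; what a row does not reach is not made up. A row lasts 1/10 s, in which the tool goes at most 50 mm and 8.59 degrees, less where a joint would pass 70% of its speed; a pose out of reach is approached as far as the arm can. A call is refused whole if a number of a shift passes 0.05 or a number of a turn 8.59, either way. A call with a gripper value outside its range is refused whole. The fingers move at their own pace and stop on an object; "newtons" is the grip in N (left out, the last holds). Time passes only in rows, so rows that do not move let the fingers close, or fill a call up. It gives the time, the measured TCP pose, the force and the opening at its end, in the units of the state.
- read_state(): the state, without advancing time (a new reading comes with each control period).
- grab_frame(name): name is "side" or "top"; returns a dict with "image" (384x512x3 uint8, blue, green, red), "fovy" (degrees; the focal length in pixels is half the picture's height over the tangent of half this angle, whatever the lens; pixels are square), "cx", "cy" (the principal point, pixels), "xyz" and "attitude" of the camera in the world. Camera axes: x right, y down, z forward; pixel columns grow to the right and rows downward; lengths in m; the calibration is good to about 2 mm. A picture is of the moment at which its call begins. There is no depth.
- hand_in(): hands the job in, once; it reports no verdict.
The state is a dict: "clock": time; "qpos": joint angles; "joint_vel": joint speeds; "effort": joint torques, N m; "ee_pos": TCP position; "tool_rot": TCP orientation; "force": force on the tool from outside, world axes, zero at the start; "ft_torque": the same for the moment, N m; "grip_width": finger opening in m.
Only numpy, scipy, OpenCV 4.12 (cv2) and the standard library are available. Lean on these libraries where they do the work, as an engineer would, in place of code of your own. Each camera call takes 0.05 s, during which the arm holds its last target. There are 200 camera calls.

### The job

Use the mallet to drive the brass pin of the green toe housing down flush with the top of its stud, without touching the pin with the fingers or the cap first, then put the mallet back on the bench clear of the turntable. Then take the red cap, set it on the stud with its mouth down and press it by hand, not with the mallet, past the click until the black sprung seat under it is squeezed at least half-way down; finish still pressing, with the gripper on the cap, and leave the collar, the scraper and the brake arms where they lie.

Things in the scene. Friction and masses are not known exactly. Their poses are not given: they have to be found in the camera images.
- housing: Fixed: cast aluminium turntable disc, 180 mm across, 20 thick, flat on the bench, with a green toe housing on it (block 90 x 64, top 50 mm above the bench; two low wings at its -x end). Origin: disc centre at bench level; z up. A steel stud (24 across, 22 tall, top 5 mm tapered to 15 across) stands on the housing's top, 15 mm from the disc centre along +x.
- stud_foot (a point): On the stud's axis at the level of the housing's top (50 mm above the bench), axes as the housing's. Three dark sprung catches stick out 4 mm from the stud's side, their noses 14 mm above this point.
- stud_top (a point): Centre of the stud's top face, 72 mm above the bench; axes as the housing's.
- pin (a joint): How far the brass spring pin (8 mm across, upright in the stud's axis) has been driven down, in m: 0 = 14 mm proud of the stud's top, 0.014 = home, flush (starts at 0 to 0.002). Friction alone holds it (about 8 N to move it, slightly more when fast); it stays where it is left. Standing proud it keeps the cap from going on.
- pin_top (a point): Centre of the pin's upper end: 86 mm above the bench when the pin joint is 0, 72 mm when flush.
- seat (a joint): How far the sprung black seat (rubber-faced ring, 40 mm across, round the stud's foot) is squeezed down, in m: 0 = free, face 6 mm above the housing's top; 0.004 = at its stop. 2.5 N per mm: half-way (0.002) takes a steady 5 N on the cap, the stop 10 N.
- cap: Loose red cap, a cup mouth down: 40 mm across (12-sided; flats square to its x axis and every 30 deg), 28 tall, inside 33 across, 23 deep, lip at the mouth 27 across, 4 high; 30 g. Origin: centre of the mouth. Its height over the housing's top as it goes on: 18 mm meets the catches (resist about 8 to 12 N), 10 to 13 mm clicks: catches let go and pull it down, 6 mm meets the seat, 2 mm seat's stop.
- mallet: Loose mallet standing on a face: upright head 44 mm across, 70 tall (white faces, dark middle); level wooden handle at half height, 22 wide, 24 high, reaching along -x to 142 mm from the head's axis. About 0.34 kg, centre of mass about 10 mm from the head's axis towards the handle. Origin: centre of the lower face, z up.
- mallet_face (a point): Centre of the mallet's lower face, the striking face (same point as the mallet's origin).
- mallet_handle (a point): A point in the middle of the handle's section, 50 mm from the head's axis along -x and 35 mm above the lower face: where it may be gripped, fingers closing along the mallet's y.
- collar: Loose brass drill stop collar, a ring 32 mm across and 18 mm high; leave it alone. Origin: centre of its underside.
- scraper: Loose heavy steel scraper, a plate 60 x 130 mm, 5 mm thick, with a wooden back 19 mm high along its +x edge; leave it alone. Origin: centre of its underside.
- brake_arms: Loose pair of white brake arms joined by a steel bar, about 110 x 60 mm and 10 mm high; leave it alone. Origin: about the middle of its underside.
Mind the look-alikes: they are no part of the job. Of the things like the cap, leave any that is grey; of the rest the smaller one is meant. Several things look just like the housing: the one meant starts farthest to the robot's left.

How it is judged:
By the outcome, as a careful person would: the job done as asked, in the order asked, and still so for the second after the job is handed in, while the arm keeps its last pose, push and grip.
It also fails if it takes over 66 s, if anything falls off the work surface, if the arm or the gripper's body presses on something with over 40 N, if the wrist force passes 120 N, or if a joint passes its speed limit or range.

## Working session

There is one attempt and no reset: what is moved stays moved. The work goes in short steps, Python scripts to look and compute and a tool call to move; the robot and the scene stay as the last step left them, time stands still between calls to the robot, and variables do not carry over. Pictures are saved under pics/ and viewed, about 8 in all and at most 12, crops included, and the job is handed in when it is done.

Besides the shell and the picture viewer there is one more tool, called as name(argument=value, ...) on one line, values as JSON. drive_tool: Moves the arm, as the interface text tells. Its arguments: {"type":"object","properties":{"steps":{"type":"array"},"newtons":{"type":"number"}},"required":["steps"]}

```bash
mkdir -p pics; ls; cat > h.py <<'E'
import numpy as np, cv2
from cell import read_state, grab_frame, hand_in
def cam(n,save=None):
    f=grab_frame(n); f['image']=np.array(f['image'],np.uint8)
    if save: cv2.imwrite('pics/'+save,f['image'])
    return f
def foc(f): return 192/np.tan(np.radians(f['fovy'])/2)
def ray(f,u,v):
    R=np.array(f['attitude']); d=R@np.array([(u-f['cx'])/foc(f),(v-f['cy'])/foc(f),1]); return np.array(f['xyz']),d
def onz(f,u,v,z):
    o,d=ray(f,u,v); return o+d*(z-o[2])/d[2]
def proj(f,p):
    R=np.array(f['attitude']); c=R.T@(np.array(p)-np.array(f['xyz'])); return c[:2]/c[2]*foc(f)+[f['cx'],f['cy']]
E
python3 - <<'E'
from h import *
s=read_state();print({k:np.round(v,3).tolist() for k,v in s.items()})
for n in('top','side'):
    f=cam(n,n+'0.png');print(n,f['fovy'],f['cx'],f['cy'],f['xyz'],np.round(f['attitude'],3).tolist())
E
```

```text
pics
{'clock': 0.0, 'qpos': [-78.496, 16.456, 90.423, -0.001, 73.258, -8.593], 'joint_vel': [0.01, -0.09, 0.028, 0.05, 0.055, 0.11], 'effort': [0.0, -40.598, -29.262, -0.0, 0.006, -0.0], 'ee_pos': [0.232, -0.633, 0.23], 'tool_rot': [[-0.0, 0.939, 0.344], [0.002, 0.344, -0.939], [-1.0, 0.0, -0.002]], 'force': [0.374, 0.121, 0.33], 'ft_torque': [0.005, 0.001, -0.001], 'grip_width': 0.085}
top 57.15296363182248 246.16342934535234 194.47725067421183 [0.44573779 0.04631864 1.20169412] [[-0.01, -0.997, 0.077], [-1.0, 0.008, -0.025], [0.024, -0.078, -0.997]]
side 44.91288419119874 260.577718318458 186.91135239193045 [0.16851837 0.85246008 0.77911465] [[-0.919, -0.228, 0.322], [-0.394, 0.574, -0.718], [-0.021, -0.787, -0.617]]
```

```bash
python3 - <<'E'
import cv2
for n in('top','side'):
    cv2.imwrite(f'pics/{n}0b.png',cv2.resize(cv2.imread(f'pics/{n}0.png'),(800,600),interpolation=cv2.INTER_CUBIC))
E
```

```text
(no output)
```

View pics/top0b.png

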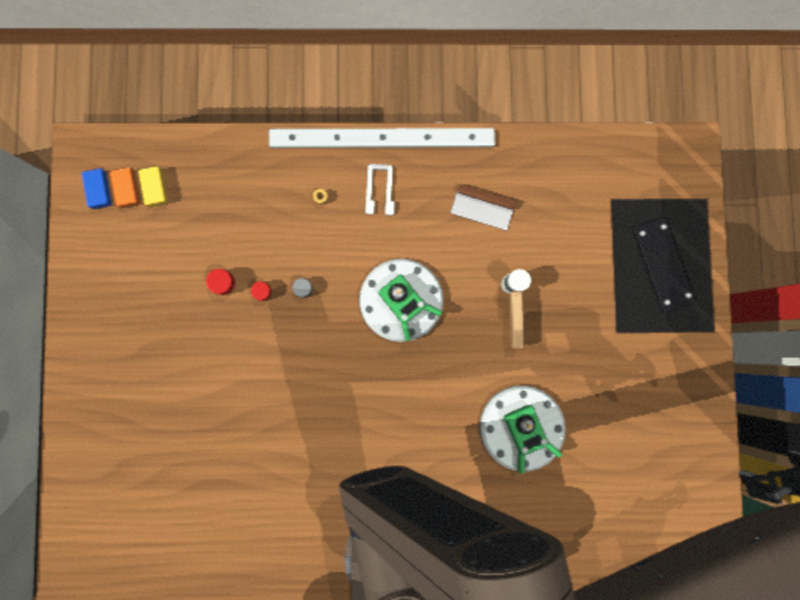

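View pics/side0b.png

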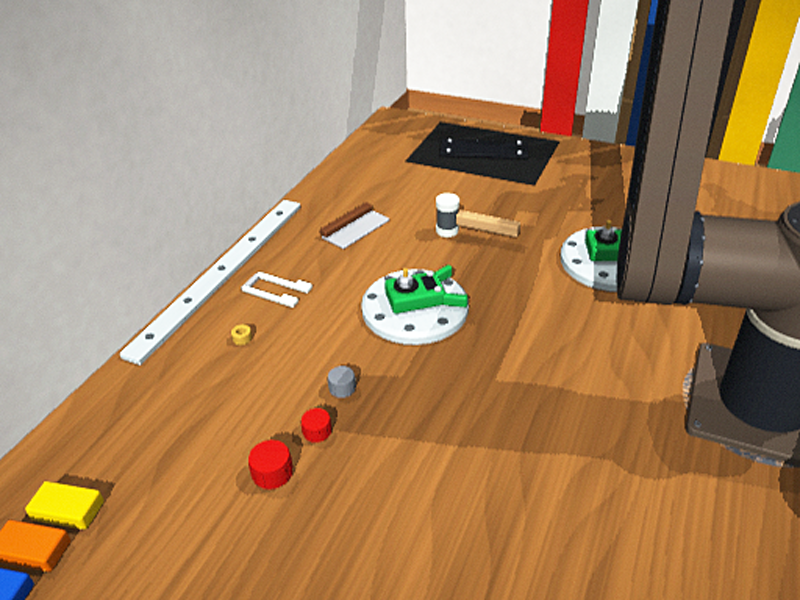

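Top view (800-scale): housings at (400,298) and (522,428), and the first is farthest left so it is the one meant. Caps are large red (219,281), small red (261,290) and grey (302,288); the small red is meant. The mallet head is at (518,281) with its handle towards (517,347). The collar (320,196), brake arms (380,190) and scraper (485,207) stay put. One close crop to check.

```bash
python3 - <<'E'
import cv2,numpy as np
t=cv2.imread('pics/top0.png');s=cv2.imread('pics/side0.png')
def c(i,u,v,w,h): return cv2.resize(i[v-h//2:v+h//2,u-w//2:u+w//2],(400,300),interpolation=cv2.INTER_CUBIC)
# 512-scale
a=np.vstack([np.hstack([c(t,256,192,80,60),c(s,265,192,80,60)]),np.hstack([c(t,331,197,80,60),c(t,167,184,80,60)])])
cv2.imwrite('pics/crop0.png',a)
E
```

```text
(no output)
```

View pics/crop0.png

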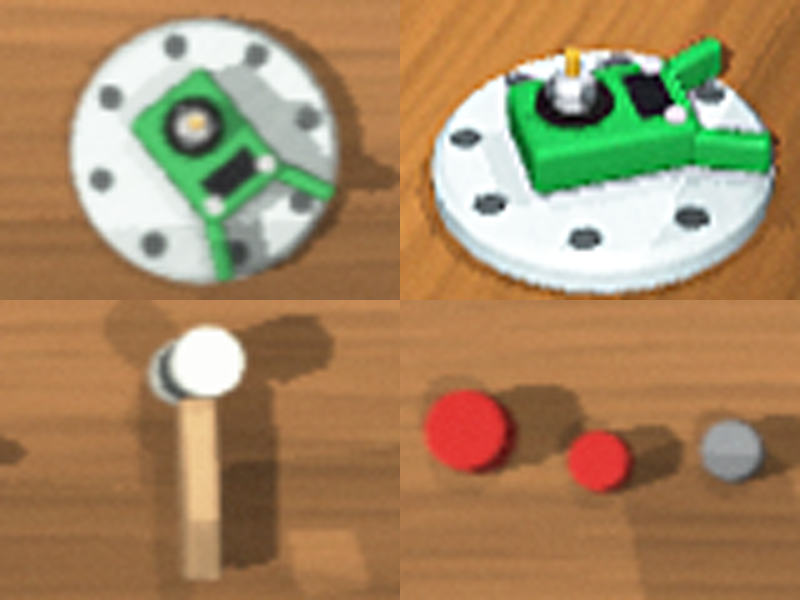

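The crops confirm the choices: stud and brass pin at 512-scale top (255,187) and side (259,172), small red cap at (167,187), mallet top face at (332,187).

```bash
cat > m.py <<'E'
from h import *
def comp(img,lo,hi,near,rad=40,ch=None):
    hsv=cv2.cvtColor(img,cv2.COLOR_BGR2HSV); m=cv2.inRange(hsv,lo,hi)
    n,l,s,c=cv2.connectedComponentsWithStats(m)
    b=[(np.hypot(*(c[i]-near)),i) for i in range(1,n) if s[i,4]>=5]
    d,i=min(b); ys,xs=np.nonzero(l==i); return c[i],s[i],np.c_[xs,ys]
def tri(f,a,g,b):
    o1,d1=ray(f,*a);o2,d2=ray(g,*b)
    A=np.c_[d1,-d2];t=np.linalg.lstsq(A,o2-o1,rcond=None)[0];p,q=o1+t[0]*d1,o2+t[1]*d2
    return (p+q)/2,np.linalg.norm(p-q)
E
python3 - <<'E'
from m import *
f=cam('top');g=cam('side')
red=((0,150,80),(8,255,255)); 
ca,cs,_=comp(f['image'],*red,(167,185)); cb,bs,_=comp(g['image'],*red,(202,271)); print('cap px',ca,cs,cb,bs)
print('cap top plane', onz(f,*ca,.026), 'tri',tri(f,ca,g,cb))
R=((50,100,50),(80,255,255))
gr,gs,gp=comp(f['image'],*R,(258,192)); print('green',gr,gs)
pts=np.array([onz(f,u,v,.05)[:2] for u,v in gp]); (c,wh,an)=cv2.minAreaRect(pts.astype(np.float32)); print(c,wh,an)
W=((0,0,190),(179,60,255))
w,ws,wp=comp(f['image'],*W,(331.5,180)); print('mallet px',w,ws,'top',onz(f,*w,.07))
# side white faces
print('mallet side top',comp(g['image'],*W,(286,127))[:2])
o,os_,op=comp(f['image'],(8,30,150),(25,150,255),(329.5,205));print('handle',o,os_)
hp=np.array([onz(f,u,v,.047)[:2] for u,v in op]); print(cv2.minAreaRect(hp.astype(np.float32)), cv2.fitLine(hp.astype(np.float32),cv2.DIST_L2,0,.01,.01).ravel())
ya=comp(f['image'],(12,70,150),(30,255,255),(255.2,186.7));yb=comp(g['image'],(15,120,120),(30,255,255),(259.4,173))
print('pin',ya[:2],yb[:2])
a=(255.1,186.6);print('pin hand: top z.086',onz(f,*a,.086),'tri',tri(f,a,g,(259.3,172.0)), 'side z.086',onz(g,259.3,171.8,.086))
# disc circle
d,ds,dp=comp(f['image'],(0,0,120),(179,60,255),(240,205)); 
h=cv2.convexHull(dp.astype(np.int32))[:,0]; (x,y),r=cv2.minEnclosingCircle(h.astype(np.float32));print('disc',x,y,r,onz(f,x,y,.02))
E
```

```text
cap px [166.4057971  185.78985507] [160 180  14  13 138] [201.81449275 271.50144928] [192 261  20  22 345]
cap top plane [0.56840654 0.28272605 0.026     ] tri (array([0.56910601, 0.28464639, 0.01552247]), np.float64(0.0008577002915713901))
green [258.69028871 193.40419948] [243 176  40  42 381]
(0.5347023010253906, -0.028714269399642944) (0.11790551990270615, 0.09346358478069305) 37.912574768066406
mallet px [332.06875 178.9    ] [325 172  15  14 160] top [ 0.58208926 -0.26182503  0.07      ]
mallet side top (array([285.77483444, 129.23178808]), array([279, 124,  15,  12, 151], dtype=int32))
handle [337.33333333 183.33333333] [335 181   5   5   6]
((0.5702210068702698, -0.28494974970817566), (0.002332940697669983, 0.01908732019364834), 43.88298797607422) [ 0.6931533  -0.72079015  0.5699402  -0.28521776]
pin (array([254.8, 186.4]), array([254, 186,   3,   2,   5], dtype=int32)) (array([292.52941176, 176.11764706]), array([290, 173,   6,   8,  17], dtype=int32))
pin hand: top z.086 [ 0.55733104 -0.01021586  0.086     ] tri (array([ 0.55783657, -0.0101199 ,  0.08491574]), np.float64(0.0008471819215034495)) side z.086 [ 0.55797751 -0.00944229  0.086     ]
disc 258.5 202.5 1.581238865852356 [ 0.5101595  -0.02433163  0.02      ]
```

```bash
cat > go.py <<'E'
from h import *
from scipy.spatial.transform import Rotation as Ro
def go(p,yaw=None):
    """remaining move to TCP p, tool down, tool z at world angle yaw (deg); turn first, shift in the turned frame"""
    s=read_state();R=np.array(s['tool_rot']);q=np.array(s['ee_pos'])
    T=R
    if yaw is not None:
        best=None
        for k in(0,180):
            z=np.array([np.cos(np.radians(yaw+k)),np.sin(np.radians(yaw+k)),0]);x=np.array([0,0,-1.]);Q=np.c_[x,np.cross(z,x),z]
            r=Ro.from_matrix(R.T@Q).as_rotvec(degrees=True)
            if best is None or np.linalg.norm(r)<np.linalg.norm(best[0]):best=(r,Q)
        T=best[1];print('turn',best[0].round(2))
    print('clock',round(s['clock'],2),'pos',q.round(4),'q6',np.round(s['qpos'],1),'F',np.round(s['force'],1),'w',round(s['grip_width'],4))
    print('shift',(T.T@(np.array(p)-q)).round(4))
E
python3 - <<'E'
from go import *
from m import *
f=cam('top')
a=onz(f,330.6,187.4,.047);b=onz(f,331.1,211,.047);m=np.array([.582,-.262,0])
print(a,b); x=(m-b)[:2]; yaw=np.degrees(np.arctan2(x[1],x[0]));y2=np.degrees(np.arctan2((a-b)[1],(a-b)[0]));print(yaw,y2,np.linalg.norm(x))
g=m[:2]-.05*x/np.linalg.norm(x);print('grip',g)
go([*g,.12],yaw+90)
E
```

```text
[ 0.55657584 -0.26236014  0.047     ] [ 0.47848655 -0.26174312  0.047     ]
-0.14218411153869656 -0.45271306683520673 0.10351377290292053
grip [ 0.53200015 -0.26187592]
turn [20.24 -0.06  0.  ]
clock 0.25 pos [ 0.2319 -0.6336  0.2307] q6 [-78.5  16.4  90.4  -0.   73.3  -8.6] F [0.4 0.7 0.5] w 0.0854
shift [ 0.1107  0.2992 -0.3725]
```

drive_tool(steps=[[6.75,0,0,0.02,0,0,0],[6.75,0,0,0.02,0,0,0],[6.75,0,0,0.02,0,0,0],[0,0,0,0,0.03,-0.037,0],[0,0,0,0,0.03,-0.037,0],[0,0,0,0,0.03,-0.037,0],[0,0,0,0,0.03,-0.037,0],[0,0,0,0,0.03,-0.037,0],[0,0,0,0,0.03,-0.037,0],[0,0,0,0,0.03,-0.037,0]], newtons=90)

```text
clock: 1.25
ee_pos: [0.4436, -0.3738, 0.1714]
tool_rot: [[0.0, 1.0, -0.003], [-0.0, -0.003, -1.0], [-1.0, 0.0, 0.0]]
force: [0.9, -1.6, 0.3]
grip_width: 0.0851
```

drive_tool(steps=[[0,0,0,0.01,0.03,-0.038,0],[0,0,0,0.01,0.03,-0.038,0],[0,0,0,0.01,0.029,-0.0375,0],[0,0,0,0,0,0,0],[0,0,0,0,0,0,0],[0,0,0,0,0,0,0],[0,0,0,0,0,0,0],[0,0,0,0,0,0,0],[0,0,0,0,0,0,0],[0,0,0,0,0,0,0]])

```text
clock: 2.25
ee_pos: [0.5317, -0.2628, 0.1415]
tool_rot: [[0.0, 1.0, -0.004], [-0.0, -0.004, -1.0], [-1.0, 0.0, 0.0]]
force: [0.7, -0.1, 0.6]
grip_width: 0.0852
```

```bash
python3 - <<'E'
from go import *
go([.532,-.262,.12],90)
f=cam('top');g=cam('side')
def c(i,u,v,w,h): return cv2.resize(i[v-h//2:v+h//2,u-w//2:u+w//2],(400,300),interpolation=cv2.INTER_CUBIC)
cv2.imwrite('pics/c1.png',np.hstack([c(f['image'],331,197,120,90),c(g['image'],300,140,120,90)]))
E
```

```text
turn [-0.21  0.01 -0.01]
clock 2.25 pos [ 0.5317 -0.2628  0.1415] q6 [-36.1  11.3 106.3  -0.   62.3  54.1] F [ 0.7 -0.1  0.6] w 0.0852
shift [ 0.0215  0.0003 -0.0008]
```

View pics/c1.png

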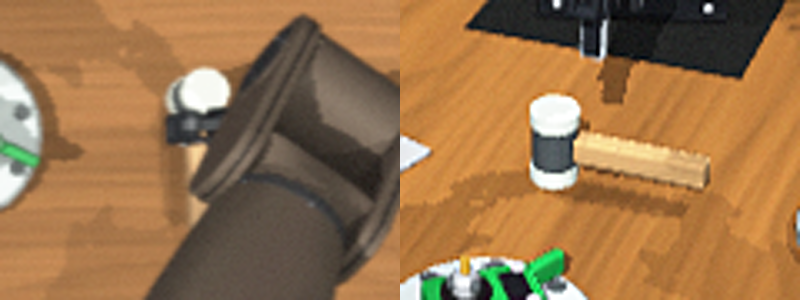

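The gripper hangs centred over the handle, about 50 mm from the head. Going down to grip.

drive_tool(steps=[[0,0,0,0.041,0,-0.0008,0],[0,0,0,0.041,0,0,0],[0,0,0,0.03,0,0,0],[0,0,0,0.0115,0,0,0],[0,0,0,0,0,0,255],[0,0,0,0,0,0,255],[0,0,0,0,0,0,255],[0,0,0,0,0,0,255],[0,0,0,0,0,0,255],[0,0,0,0,0,0,255]], newtons=100)

```text
clock: 3.35
ee_pos: [0.533, -0.2619, 0.0199]
tool_rot: [[0.002, 1.0, -0.003], [-0.001, -0.003, -1.0], [-1.0, 0.002, 0.001]]
force: [-1.3, 1.4, 6.1]
grip_width: 0.0204
```

drive_tool(steps=[[0,0,0,0,0,0,255],[0,0,0,0,0,0,255],[0,0,0,-0.01,0,0,255],[0,0,0,-0.02,0,0,255],[0,0,0,-0.03,0,0,255],[0,0,0,-0.03,0,0,255],[0,0,0,-0.02,0,0,255],[0,0,0,0,0,0,255],[0,0,0,0,0,0,255],[0,0,0,0,0,0,255]])

```text
clock: 4.35
ee_pos: [0.5305, -0.2603, 0.1254]
tool_rot: [[-0.004, 1.0, -0.003], [0.003, -0.003, -1.0], [-1.0, -0.004, -0.003]]
force: [-0.0, -0.3, -4.2]
grip_width: 0.0203
```

```bash
python3 - <<'E'
from go import *
from m import *
go([.5076,-.010,.127],90); s=read_state();print(s['ft_torque'])
f=cam('top');g=cam('side','side2.png')
W=((0,0,190),(179,60,255))
p=np.array([.582,-.262,0.11+.07]);u=proj(f,p);v=proj(g,p);print('expect',u,v)
a,sa,_=comp(f['image'],*W,u);b,sb,_=comp(g['image'],*W,v);print(a,sa,b,sb,tri(f,a,g,b))
def c(i,u,v,w,h): return cv2.resize(i[v-h//2:v+h//2,u-w//2:u+w//2],(600,450),interpolation=cv2.INTER_CUBIC)
cv2.imwrite('pics/c2.png',c(g['image'],int(v[0])+10,int(v[1])+15,120,90))
E
```

```text
turn [-0.15 -0.15  0.22]
clock 4.35 pos [ 0.5305 -0.2603  0.1254] q6 [-36.   12.3 107.   -0.   60.9  54.2] F [-0.  -0.3 -4.2] w 0.0203
shift [-0.0016 -0.0229 -0.2503]
[-0.03008219  0.18800747  0.01707135]
expect [342.11740795 174.37650887] [286.35879775  93.34750493]
[338.39393939 173.84848485] [334 168  12  14  99] [286.17021277  97.55319149] [280  92  14  12 141] (array([ 0.58243954, -0.25462709,  0.17054831]), np.float64(0.0052379156250532445))
```

View pics/c2.png

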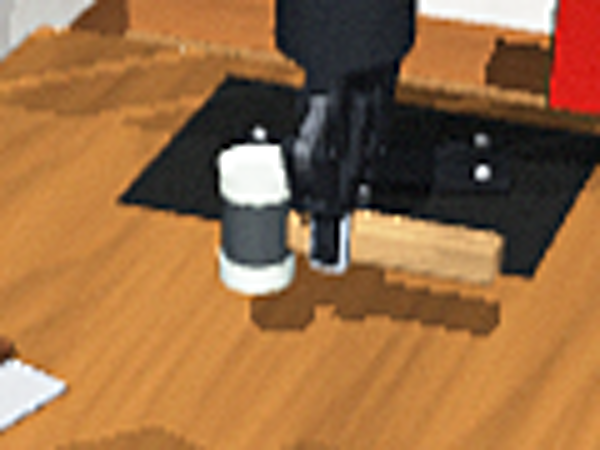

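The mallet is held level, clear of the bench. Carrying it over the pin.

drive_tool(steps=[[0,0,0,-0.01,-0.002,-0.02,255],[0,0,0,0,-0.003,-0.03,255],[0,0,0,0,-0.003,-0.035,255],[0,0,0,0,-0.003,-0.035,255],[0,0,0,0,-0.003,-0.035,255],[0,0,0,0,-0.003,-0.035,255],[0,0,0,0,-0.003,-0.03,255],[0,0,0,0,-0.003,-0.02,255],[0,0,0,0,0,-0.01,255],[0,0,0,0,0,0,255]])

```text
clock: 5.45
ee_pos: [0.5092, -0.0104, 0.137]
tool_rot: [[-0.001, 1.0, -0.001], [0.0, -0.001, -1.0], [-1.0, -0.001, -0.0]]
force: [-0.9, -0.4, -3.9]
grip_width: 0.0205
```

```bash
python3 - <<'E'
from go import *
from m import *
go([.5076,-.010,.108],90)
f=cam('top');g=cam('side')
W=((0,0,170),(179,60,255))
s=read_state();p=np.array(s['ee_pos'])+[.05,0,.05];u=proj(f,p);v=proj(g,p)
w=np.array(s['ee_pos'])+[.05,0,-.02];print('exp',u,v,proj(g,w))
a,sa,_=comp(f['image'],*W,u);b,sb,_=comp(g['image'],*W,v);print(a,sa,b,sb,tri(f,a,g,b),'top plane',onz(f,*a,p[2]),'pin',proj(g,[.5576,-.01,.086]))
def c(i,u,v,w,h): return cv2.resize(i[v-h//2:v+h//2,u-w//2:u+w//2],(400,300),interpolation=cv2.INTER_CUBIC)
cv2.imwrite('pics/c3.png',np.hstack([c(f['image'],int(u[0]),int(u[1]),80,60),c(g['image'],int(v[0]),int(v[1])+12,80,60)]))
E
```

```text
turn [-0.05 -0.02  0.08]
clock 5.45 pos [ 0.5092 -0.0104  0.137 ] q6 [-12.6   1.2 117.9  -0.   60.9  77.5] F [-0.9 -0.4 -3.9] w 0.0205
shift [ 0.029  -0.0016 -0.0004]
exp [257.39164143 182.26873429] [258.06028377 136.85827012] [258.75056915 160.88001468]
[250.52173913 178.29192547] [230 166  50  40 483] [256.875     139.6576087] [250 132  16  16 184] (array([0.56381878, 0.00524389, 0.18962516]), np.float64(0.015688150508256594)) top plane [0.571472   0.00790832 0.18752203] pin [259.52489629 171.7109252 ]
```

View pics/c3.png

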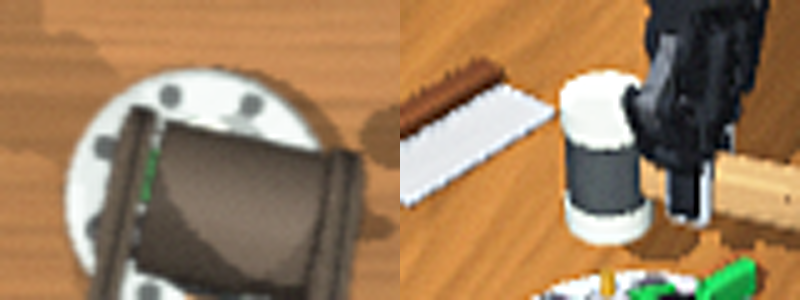

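The head is over the pin (lower face at about side (259.6,163.5), pin at (259.5,172)) but droops about 2.5°. I'll level it and lower gently.

drive_tool(steps=[[0,0,2.5,0,-0.0015,0,255],[0,0,0,0.01,0,0,255],[0,0,0,0.01,0,0,255],[0,0,0,0.005,0,0,255],[0,0,0,0.003,0,0,255],[0,0,0,0.003,0,0,255],[0,0,0,0.003,0,0,255],[0,0,0,0.003,0,0,255],[0,0,0,0,0,0,255],[0,0,0,0,0,0,255]])

```text
clock: 6.55
ee_pos: [0.5099, -0.0113, 0.1013]
tool_rot: [[0.044, 0.999, -0.003], [-0.0, -0.002, -1.0], [-0.999, 0.044, 0.0]]
force: [-2.8, -0.0, -0.9]
grip_width: 0.0205
```

drive_tool(steps=[[0,0,0,0.003,0,0,255],[0,0,0,0.003,0,0,255],[0,0,0,0.003,0,0,255],[0,0,0,0.002,0,0,255],[0,0,0,0,0,0,255],[0,0,0,0,0,0,255],[0,0,0,0,0,0,255],[0,0,0,0,0,0,255],[0,0,0,0,0,0,255],[0,0,0,0,0,0,255]])

```text
clock: 7.55
ee_pos: [0.5102, -0.0113, 0.0901]
tool_rot: [[0.043, 0.999, -0.003], [-0.0, -0.003, -1.0], [-0.999, 0.043, 0.0]]
force: [-5.4, -0.3, 4.8]
grip_width: 0.0206
```

drive_tool(steps=[[0,0,0,0.002,0,0,255],[0,0,0,0.002,0,0,255],[0,0,0,0.001,0,0,255],[0,0,0,0,0,0,255],[0,0,0,0,0,0,255],[0,0,0,0,0,0,255],[0,0,0,0,0,0,255],[0,0,0,0,0,0,255],[0,0,0,0,0,0,255],[0,0,0,0,0,0,255]])

```text
clock: 8.55
ee_pos: [0.5101, -0.0115, 0.0895]
tool_rot: [[0.04, 0.999, -0.001], [-0.001, -0.001, -1.0], [-0.999, 0.04, 0.0]]
force: [-22.2, 1.1, 31.9]
grip_width: 0.0204
```

```bash
python3 - <<'E'
from go import *
go([.51,-.011,.085]); print(read_state()['ft_torque'])
g=cam('side')
v=proj(g,[.5576,-.01,.09])
i=g['image'];x,y=int(v[0]),int(v[1]);print(x,y,proj(g,[.5576,-.01,.072]))
cv2.imwrite('pics/c4.png',cv2.resize(i[y-30:y+30,x-40:x+40],(640,480),interpolation=cv2.INTER_CUBIC))
E
```

```text
clock 8.55 pos [ 0.5101 -0.0115  0.0895] q6 [-12.9   4.1 120.7   0.6  53.   76.8] F [-22.2   1.1  31.9] w 0.0204
shift [ 0.0045 -0.0003 -0.0005]
[0.24157909 2.65566793 0.10737422]
259 170 [259.64919217 176.1542823 ]
```

View pics/c4.png

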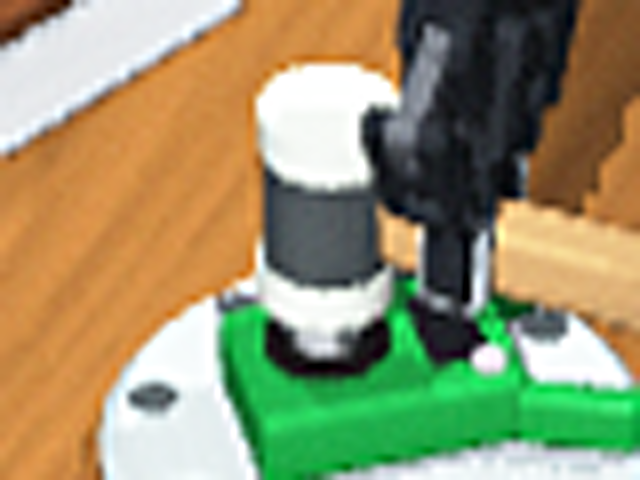

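Pressed to 36 N with the mallet face sitting level on the stud, so the pin is flush. Lifting and taking the mallet back to its old place.

drive_tool(steps=[[0,0,0,-0.01,0,0,255],[0,0,0,-0.025,0,0,255],[0,0,0,-0.02,0,0.01,255],[0,0,0,0,0.003,0.03,255],[0,0,0,0,0.003,0.035,255],[0,0,0,0,0.004,0.04,255],[0,0,0,0,0.004,0.04,255],[0,0,0,0,0.004,0.035,255],[0,0,0,0,0.003,0.03,255],[0,0,0,0,0.001,0.02,255]])

```text
clock: 9.6
ee_pos: [0.5293, -0.2534, 0.1392]
tool_rot: [[0.044, 0.999, -0.004], [-0.0, -0.004, -1.0], [-0.999, 0.044, -0.0]]
force: [0.3, 0.2, -2.8]
grip_width: 0.0208
```

```bash
python3 - <<'E'
from go import *
from m import *
go([.532,-.262,.0185])
f=cam('top','top5.png');g=cam('side','side5.png')
i=g['image'];j=f['image']
a=proj(g,[.5576,-.01,.072]).astype(int);b=proj(f,[.5576,-.01,.072]).astype(int);v=proj(g,[.57,-.25,.1]).astype(int)
def c(i,q,w,h): return cv2.resize(i[q[1]-h//2:q[1]+h//2,q[0]-w//2:q[0]+w//2],(400,300),interpolation=cv2.INTER_CUBIC)
print(a,b,v)
cv2.imwrite('pics/c5.png',np.vstack([np.hstack([c(i,a,48,36),c(j,b,48,36)]),np.hstack([c(i,v,80,60),c(j,b,80,60)])]))
E
```

```text
clock 9.6 pos [ 0.5293 -0.2534  0.1392] q6 [-36.1   9.5 108.7   1.7  59.8  53.3] F [ 0.3  0.2 -2.8] w 0.0208
shift [ 0.1207 -0.0025  0.0085]
[259 176] [254 186] [288 121]
```

View pics/c5.png

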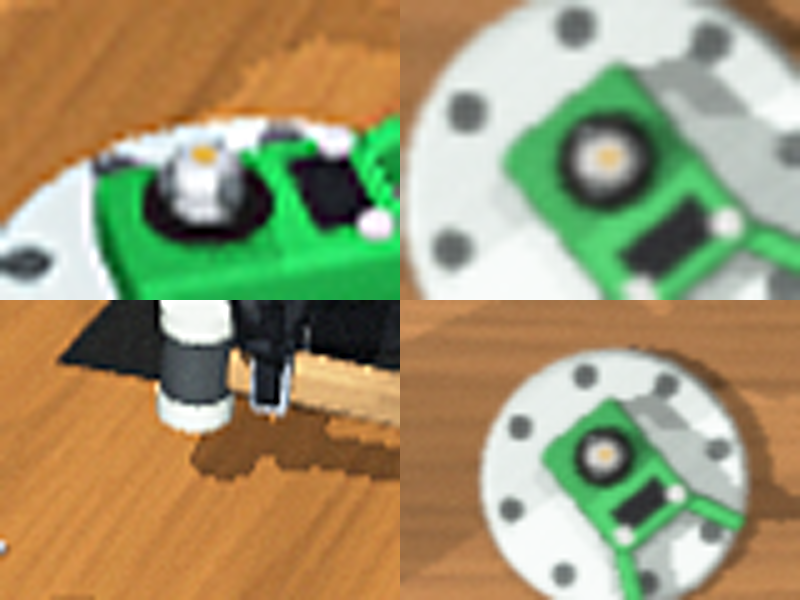

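The pin is now flush in the stud: only a flat brass spot shows, at side (259.0,176.2) and top (254.8,186.4). The mallet hangs upright, so I'll set it down.

drive_tool(steps=[[0,0,0,0.03,-0.002,0.008,255],[0,0,0,0.035,0,0,255],[0,0,0,0.03,0,0,255],[0,0,0,0.015,0,0,255],[0,0,0,0.005,0,0,255],[0,0,0,0.003,0,0,255],[0,0,0,0.002,0,0,255],[0,0,0,0.001,0,0,255],[0,0,0,0,0,0,255],[0,0,0,0,0,0,255]])

```text
clock: 10.7
ee_pos: [0.5331, -0.2597, 0.0207]
tool_rot: [[0.045, 0.999, -0.003], [-0.001, -0.003, -1.0], [-0.999, 0.045, 0.001]]
force: [-0.2, 0.1, -3.6]
grip_width: 0.0206
```

```bash
python3 - <<'E'
from go import *
from m import *
go([.57,.284,.14],90)
f=cam('top');g=cam('side','side6.png')
print('stud',tri(f,(254.76,186.4),g,(259.04,176.16)),onz(f,254.76,186.4,.072),onz(g,259.04,176.16,.072))
red=((0,150,80),(8,255,255))
ca,cs,pa=comp(f['image'],*red,(167,185)); cb,bs,pb=comp(g['image'],*red,(202,271))
# top face in side view by brightness
hsv=cv2.cvtColor(g['image'],cv2.COLOR_BGR2HSV)
V=hsv[pb[:,1],pb[:,0],2];hi=pb[V>V.min()+.5*(float(V.max())-V.min())];print('side V',np.percentile(V,[5,25,50,75,95]),len(hi),hi.mean(0),'top',ca)
print('side top face z.028',onz(g,*hi.mean(0),.028),'top-view z.027',onz(f,*ca,.027))
E
```

```text
turn [-0.15  0.05 -2.57]
clock 10.7 pos [ 0.5331 -0.2597  0.0207] q6 [-36.4  20.  110.4   2.   47.5  52.4] F [-0.2  0.1 -3.6] w 0.0206
shift [-0.1193  0.0369 -0.5437]
stud (array([ 0.55934633, -0.00988858,  0.07158544]), np.float64(0.00017729425892270062)) [ 0.55938775 -0.00983645  0.072     ] [ 0.55903122 -0.00940696  0.072     ]
side V [144.35 204.5  234.   244.   249.  ] 319 [201.27899687 271.39184953] top [166.37226277 185.75182482]
side top face z.028 [0.56335481 0.29397254 0.028     ] top-view z.027 [0.56843043 0.28263702 0.027     ]
```

drive_tool(steps=[[0,0,0,0.0015,0,0,255],[0,0,0,0.001,0,0,255],[0,0,0,0.001,0,0,255],[0,0,0,0,0,0,255],[0,0,0,0,0,0,255],[0,0,0,0,0,0,255],[0,0,0,0,0,0,255],[0,0,0,0,0,0,255],[0,0,0,0,0,0,255],[0,0,0,0,0,0,255]])

```text
clock: 11.8
ee_pos: [0.533, -0.2597, 0.0187]
tool_rot: [[0.043, 0.999, -0.002], [-0.0, -0.002, -1.0], [-0.999, 0.043, -0.0]]
force: [-6.2, 3.0, 9.8]
grip_width: 0.0205
```

drive_tool(steps=[[0,0,0,-0.0007,0,0,255],[0,0,0,0,0,0,200],[0,0,0,0,0,0,150],[0,0,0,0,0,0,80],[0,0,0,0,0,0,0],[0,0,0,0,0,0,0],[0,0,0,0,0,0,0],[0,0,0,0,0,0,0],[0,0,0,0,0,0,0],[0,0,0,0,0,0,0]])

```text
clock: 12.8
ee_pos: [0.5328, -0.2593, 0.017]
tool_rot: [[0.044, 0.999, -0.003], [-0.0, -0.003, -1.0], [-0.999, 0.044, -0.0]]
force: [-1.1, -0.6, -0.9]
grip_width: 0.0854
```

drive_tool(steps=[[0,0,0,-0.03,0,0,0],[0,0,0,-0.04,0,0,0],[0,0,-2.6,-0.04,0,0,0],[0,0,0,-0.03,0,0,0],[0,0,0,-0.02,0,0,0],[8.5,0,0,0,0,0,0],[8.5,0,0,0,0,0,0],[8.5,0,0,0,0,0,0],[8.5,0,0,0,0,0,0],[8.5,0,0,0,0,0,0]])

```text
clock: 13.8
ee_pos: [0.528, -0.2593, 0.1769]
tool_rot: [[-0.002, 0.731, -0.682], [0.0, -0.682, -0.731], [-1.0, -0.001, 0.001]]
force: [0.1, -0.2, -0.3]
grip_width: 0.0854
```

```bash
python3 - <<'E'
from go import *
go([.5687,.2835,.17],0)
g=cam('side','side7.png')
E
```

```text
turn [47.    0.09  0.05]
clock 13.8 pos [ 0.528  -0.2593  0.1769] q6 [-3.600e+01  8.500e+00  1.056e+02 -1.000e-01  6.600e+01  9.700e+01] F [ 0.1 -0.2 -0.3] w 0.0854
shift [ 0.0069 -0.5428 -0.0407]
```

drive_tool(steps=[[-8.5,0,0,0,0,0,0],[-8.5,0,0,0,0,0,0],[-8.5,0,0,0,0,0,0],[-8.5,0,0,0,0,0,0],[-8.5,0,0,0,0,0,0],[-8.5,0,0,0,0,0,0],[-8.5,0,0,0,0,0,0],[-8.5,0,0,0,0,0,0],[-8.5,0,0,0,0,0,0],[-8.5,0,0,0,0,0,0]])

```text
clock: 14.85
ee_pos: [0.528, -0.2593, 0.1768]
tool_rot: [[-0.002, 0.733, 0.68], [0.0, 0.68, -0.733], [-1.0, -0.001, -0.001]]
force: [-0.2, -0.3, -0.3]
grip_width: 0.0854
```

drive_tool(steps=[[-8,0,0,0,0,0,0],[-8,0,0,0,0,0,0],[-8,0,0,0,0,0,0],[-8,0,0,0,0,0,0],[-8,0,0,0,0,0,0],[-8,0,0,0,0,0,0],[0,0,0,0,0.045,0.004,0],[0,0,0,0,0.045,0.004,0],[0,0,0,0,0.045,0.004,0],[0,0,0,0,0.045,0.004,0]])

```text
clock: 15.85
ee_pos: [0.5428, -0.0777, 0.177]
tool_rot: [[-0.001, -0.008, 1.0], [0.0, 1.0, 0.008], [-1.0, 0.0, -0.001]]
force: [0.0, -0.4, 0.1]
grip_width: 0.0853
```

drive_tool(steps=[[0,0,0,0,0.045,0.004,0],[0,0,0,0,0.045,0.004,0],[0,0,0,0,0.045,0.004,0],[0,0,0,0,0.045,0.004,0],[0,0,0,0,0.045,0.004,0],[0,0,0,0,0.045,0.004,0],[0,0,0,0,0.045,0,0],[0,0,0,0,0.03,0,0],[0,0,0,0,0,0,0],[0,0,0,0,0,0,0]])

```text
clock: 16.85
ee_pos: [0.5645, 0.2663, 0.1765]
tool_rot: [[-0.002, -0.009, 1.0], [-0.001, 1.0, 0.009], [-1.0, -0.001, -0.002]]
force: [-1.1, 0.3, -0.5]
grip_width: 0.0852
```

```bash
python3 - <<'E'
from go import *
from m import *
go([.5687,.2835,.07],0)
f=cam('top');g=cam('side')
a=proj(g,[.5687,.2835,.06]).astype(int);b=proj(f,[.5687,.2835,.03]).astype(int);q=proj(g,[.55,-.262,.04]).astype(int);r=proj(f,[.53,-.262,.04]).astype(int)
def c(i,q,w,h):
    i=cv2.copyMakeBorder(i,60,60,60,60,cv2.BORDER_CONSTANT);q=q+60
    return cv2.resize(i[q[1]-h//2:q[1]+h//2,q[0]-w//2:q[0]+w//2],(400,300),interpolation=cv2.INTER_CUBIC)
print(a,b)
cv2.imwrite('pics/c8.png',np.vstack([np.hstack([c(g['image'],a,120,90),c(f['image'],b,80,60)]),np.hstack([c(g['image'],q,80,60),c(f['image'],r,80,60)])]))
E
```

```text
turn [ 0.53 -0.12  0.03]
clock 16.85 pos [0.5645 0.2663 0.1765] q6 [ 15.9  12.9 100.4   0.   66.7  15.4] F [-1.1  0.3 -0.5] w 0.0852
shift [0.1065 0.0172 0.0042]
[199 256] [165 185]
```

View pics/c8.png

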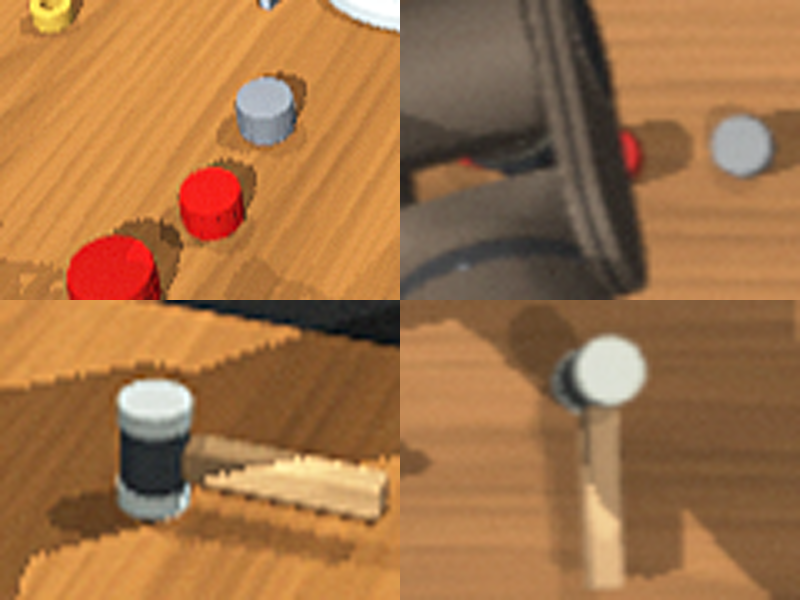

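The mallet stands upright clear of the turntables. The red cap's top face is at side (202.0,267.7).

```bash
python3 - <<'E'
from go import *
from m import *
f=cam('top');g=cam('side')
print(onz(g,201.95,267.7,.028),tri(f,(166.4,185.8),g,(201.95,267.7)))
b,s,p=comp(g['image'],(0,150,80),(8,255,255),(202,271)); print(s)
# silhouette column centre: mid of left/right extremes -> vertical plane through axis
x0,x1=s[0]-.5,s[0]+s[2]-.5; print('col mid',(x0+x1)/2, 'proj test',[proj(g,[.5687,y,z]).round(1).tolist() for y in(.2815,.2835) for z in (0,.028)])
h=cv2.convexHull(p.astype(np.int32))
print('rows',p[:,1].min(),p[:,1].max())
go([.5688,.2838,.12],0)
E
```

```text
[0.56711084 0.28421851 0.028     ] (array([0.56828586, 0.28270849, 0.0259692 ]), np.float64(0.00019623307874499626))
[192 261  20  22 342]
col mid 201.5 proj test [[203.2, 275.3], [201.9, 266.6], [202.7, 275.9], [201.5, 267.3]]
rows 261 282
turn [ 0.29 -0.11  0.01]
clock 17.05 pos [0.565  0.2646 0.1768] q6 [ 15.8  12.9 100.5   0.   66.7  15.5] F [ 0.1 -0.9 -0.2] w 0.0854
shift [0.0568 0.0192 0.0038]
```

drive_tool(steps=[[0.3,0,0,0.03,0.0186,0.003,0],[0,0,0,0.04,0,0,0],[0,0,0,0.04,0,0,0],[0,0,0,0.03,0,0,0],[0,0,0,0.02,0,0,0],[0,0,0,0.009,0,0,0],[0,0,0,0,0,0,0],[0,0,0,0,0,0,120],[0,0,0,0,0,0,255],[0,0,0,0,0,0,255]], newtons=60)

```text
clock: 18.05
ee_pos: [0.5686, 0.2848, 0.0096]
tool_rot: [[0.001, -0.001, 1.0], [0.001, 1.0, 0.001], [-1.0, 0.001, 0.001]]
force: [-0.1, 0.1, 0.3]
grip_width: 0.044
```

drive_tool(steps=[[0,0,0,0,0,0,255],[0,0,0,0,0,0,255],[0,0,0,0,0,0,255],[0,0,0,0,0,0,255],[0,0,0,0,0,0,255],[0,0,0,0,0,0,255],[0,0,0,0,0,0,255],[0,0,0,0,0,0,255],[0,0,0,0,0,0,255],[0,0,0,0,0,0,255]])

```text
clock: 19.05
ee_pos: [0.5689, 0.285, 0.0099]
tool_rot: [[0.001, -0.001, 1.0], [0.001, 1.0, 0.001], [-1.0, 0.001, 0.001]]
force: [0.3, -0.8, 5.9]
grip_width: 0.0384
```

Width 38 mm reads as 40 mm, allowing for the same offset seen on the handle, so the cap is gripped on its flats. Lifting and carrying it over the stud.

drive_tool(steps=[[0,0,0,-0.02,0,0,255],[0,0,0,-0.04,0,0,255],[0,0,0,-0.04,0,0,255],[0,0,0,-0.01,-0.03,-0.002,255],[0,0,0,0,-0.045,-0.0015,255],[0,0,0,0,-0.045,-0.0015,255],[0,0,0,0,-0.045,-0.0015,255],[0,0,0,0,-0.045,-0.0015,255],[0,0,0,0,-0.045,-0.001,255],[0,0,0,0,-0.03,-0.001,255]])

```text
clock: 20.05
ee_pos: [0.5573, -0.003, 0.1177]
tool_rot: [[-0.002, 0.001, 1.0], [-0.0, 1.0, -0.001], [-1.0, -0.0, -0.002]]
force: [-0.1, 0.3, -0.3]
grip_width: 0.038
```

```bash
python3 - <<'E'
from go import *
go([.5593,-.0085,.114],0)
E
```

```text
turn [-0.04 -0.12  0.02]
clock 20.05 pos [ 0.5573 -0.003   0.1177] q6 [-10.7   8.8 112.1  -0.   59.3 -10.7] F [-0.1  0.3 -0.3] w 0.038
shift [ 0.0037 -0.0055  0.002 ]
```

drive_tool(steps=[[0,0,0,0,-0.005,0.002,255],[0,0,0,0,0,0,255],[0,0,0,0,0,0,255],[0,0,0,0,0,0,255],[0,0,0,0,0,0,255],[0,0,0,0,0,0,255],[0,0,0,0,0,0,255],[0,0,0,0,0,0,255],[0,0,0,0,0,0,255],[0,0,0,0,0,0,255]])

```text
clock: 21.05
ee_pos: [0.5599, -0.0055, 0.1179]
tool_rot: [[-0.002, -0.001, 1.0], [0.0, 1.0, 0.001], [-1.0, 0.0, -0.002]]
force: [0.8, 0.3, 0.4]
grip_width: 0.0383
```

```bash
python3 - <<'E'
from go import *
from m import *
go([.5593,-.0085,.114],0)
f=cam('top');g=cam('side')
s=read_state();t=np.array(s['ee_pos']);
m=t+[0,-.0018,-.0099];print('exp mouth',proj(g,m),'top',proj(g,m+[0,0,.028]),'stud',proj(g,[.5593,-.0099,.072]))
b,st,p=comp(g['image'],(0,150,60),(8,255,255),proj(g,m+[0,0,.014]));print(st,b)
i=g['image'];q=proj(g,m).astype(int);print(q)
cv2.imwrite('pics/c9.png',cv2.resize(i[q[1]-30:q[1]+30,q[0]-40:q[0]+40],(800,600),interpolation=cv2.INTER_CUBIC))
E
```

```text
turn [ 0.05 -0.1  -0.  ]
clock 21.05 pos [ 0.5599 -0.0055  0.1179] q6 [-10.9   9.1 111.7  -0.   59.3 -11. ] F [0.8 0.3 0.4] w 0.0383
shift [ 0.0039 -0.003  -0.0006]
exp mouth [258.06365625 164.9785915 ] top [257.78406744 155.67328903] stud [259.01993286 176.02866902]
[250 152  16  18 225] [256.91111111 160.35111111]
[258 164]
```

View pics/c9.png

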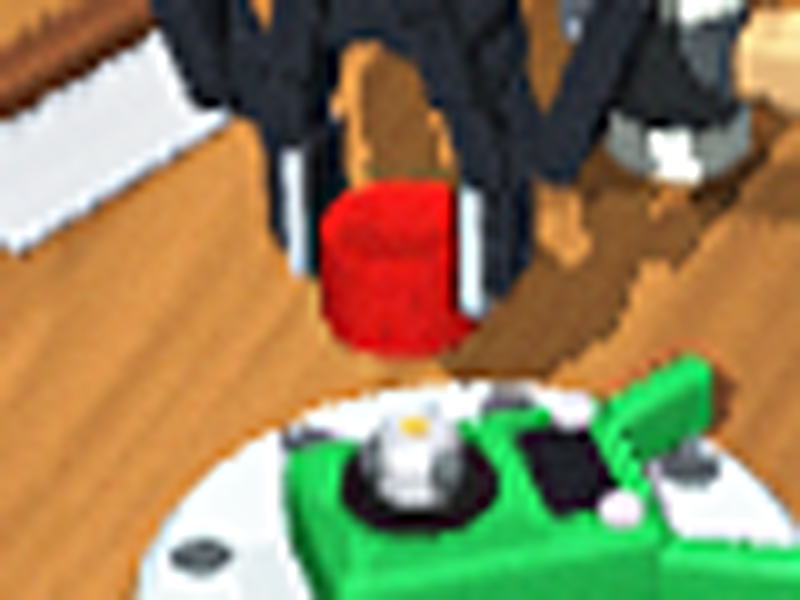

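```bash
python3 - <<'E'
from go import *
import json
f=cam('side'); s=read_state();t=np.array(s['ee_pos'])
a=np.radians(np.arange(0,360,5));C=np.c_[np.cos(a),np.sin(a),0*a]*.0205
for dy in(-.004,-.002,0,.002):
    m=t+[0,dy,-.0099]
    P=np.array([proj(f,m+c+[0,0,h]) for c in C for h in(0,.028)])
    print(dy,P.min(0).round(1),P.max(0).round(1),'col axis',proj(f,m).round(1))
i=f['image'];hsv=cv2.cvtColor(i,cv2.COLOR_BGR2HSV)
m=cv2.inRange(hsv,(0,120,40),(10,255,255))[145:180,240:280];ys,xs=np.nonzero(m);print(xs.min()+240-.5,xs.max()+240.5,ys.min()+145-.5,ys.max()+145.5)
E
```

```text
-0.004 [249.8 150.6] [266.6 169.3] col axis [258.4 164.5]
-0.002 [249.5 151. ] [266.3 169.8] col axis [258.1 164.9]
0 [249.1 151.4] [266.  170.2] col axis [257.8 165.4]
0.002 [248.8 151.8] [265.7 170.7] col axis [257.5 165.8]
249.5 265.5 151.5 169.5
```

The cap hangs level between the pads, its axis at side (258,165) above the stud spot (259,176). Correcting sideways and lowering to just above the catches.

drive_tool(steps=[[0,0,0,0.005,-0.0028,-0.0006,255],[0,0,0,0.01,0,0,255],[0,0,0,0.01,0,0,255],[0,0,0,0.004,0,0,255],[0,0,0,0.003,0,0,255],[0,0,0,0.003,0,0,255],[0,0,0,0.002,0,0,255],[0,0,0,0,0,0,255],[0,0,0,0,0,0,255],[0,0,0,0,0,0,255]])

```text
clock: 22.2
ee_pos: [0.5595, -0.0083, 0.0812]
tool_rot: [[-0.001, -0.001, 1.0], [-0.0, 1.0, 0.001], [-1.0, -0.0, -0.001]]
force: [0.7, 0.7, -0.7]
grip_width: 0.0382
```

drive_tool(steps=[[0,0,0,0.002,0,0,255],[0,0,0,0.002,0,0,255],[0,0,0,0.001,0,0,255],[0,0,0,0.001,0,0,255],[0,0,0,0,0,0,255],[0,0,0,0,0,0,255],[0,0,0,0,0,0,255],[0,0,0,0,0,0,255],[0,0,0,0,0,0,255],[0,0,0,0,0,0,255]])

```text
clock: 23.2
ee_pos: [0.5596, -0.0085, 0.0767]
tool_rot: [[-0.002, -0.001, 1.0], [-0.0, 1.0, 0.001], [-1.0, -0.0, -0.002]]
force: [-3.3, -0.2, 9.1]
grip_width: 0.038
```

drive_tool(steps=[[0,0,0,0.001,0,-0.0006,255],[0,0,0,0.001,0,0,255],[0,0,0,0.001,0,0,255],[0,0,0,0.001,0,0,255],[0,0,0,0,0,0,255],[0,0,0,0,0,0,255],[0,0,0,0,0,0,255],[0,0,0,0,0,0,255],[0,0,0,0,0,0,255],[0,0,0,0,0,0,255]])

```text
clock: 24.2
ee_pos: [0.559, -0.0083, 0.0725]
tool_rot: [[-0.002, -0.001, 1.0], [-0.0, 1.0, 0.001], [-1.0, -0.0, -0.002]]
force: [-3.7, 0.2, 8.2]
grip_width: 0.0384
```

drive_tool(steps=[[0,0,0,0.001,0,-0.0004,255],[0,0,0,0.001,0,0,255],[0,0,0,0.001,0,0,255],[0,0,0,0.001,0,0,255],[0,0,0,0.001,0,0,255],[0,0,0,0,0,0,255],[0,0,0,0,0,0,255],[0,0,0,0,0,0,255],[0,0,0,0,0,0,255],[0,0,0,0,0,0,255]])

```text
clock: 25.2
ee_pos: [0.558, -0.0083, 0.0657]
tool_rot: [[-0.002, -0.001, 1.0], [0.0, 1.0, 0.001], [-1.0, 0.0, -0.002]]
force: [-0.1, 0.2, -1.1]
grip_width: 0.0383
```

Clicked: the force fell away and the cap now meets the seat. Pressing on.

drive_tool(steps=[[0,0,0,0.001,0,0,255],[0,0,0,0.001,0,0,255],[0,0,0,0.001,0,0,255],[0,0,0,0.0005,0,0,255],[0,0,0,0,0,0,255],[0,0,0,0,0,0,255],[0,0,0,0,0,0,255],[0,0,0,0,0,0,255],[0,0,0,0,0,0,255],[0,0,0,0,0,0,255]])

```text
clock: 26.2
ee_pos: [0.5584, -0.0084, 0.0633]
tool_rot: [[-0.002, -0.001, 1.0], [-0.0, 1.0, 0.001], [-1.0, -0.0, -0.002]]
force: [-3.6, 0.6, 5.0]
grip_width: 0.0384
```

drive_tool(steps=[[0,0,0,0.001,0,-0.0003,255],[0,0,0,0.001,0,0,255],[0,0,0,0,0,0,255],[0,0,0,0,0,0,255],[0,0,0,0,0,0,255],[0,0,0,0,0,0,255],[0,0,0,0,0,0,255],[0,0,0,0,0,0,255],[0,0,0,0,0,0,255],[0,0,0,0,0,0,255]])

```text
clock: 27.2
ee_pos: [0.5583, -0.0083, 0.0621]
tool_rot: [[-0.002, -0.001, 1.0], [-0.0, 1.0, 0.001], [-1.0, -0.0, -0.002]]
force: [-4.5, 1.4, 8.9]
grip_width: 0.0384
```

```bash
python3 - <<'E'
from go import *
F=[]
for k in range(3):
    g=cam('side');s=read_state();F.append((np.round(s['force'],1).tolist(),s['ee_pos'][2]))
print(F,s['clock'])
i=g['image'];q=proj(g,[.559,-.01,.07]).astype(int)
r=proj(g,[.57,-.26,.035]).astype(int);f=cam('top')
c=lambda i,q,w,h:cv2.resize(i[q[1]-h//2:q[1]+h//2,q[0]-w//2:q[0]+w//2],(400,300),interpolation=cv2.INTER_CUBIC)
cv2.imwrite('pics/c10.png',np.vstack([np.hstack([c(i,q,64,48),c(i,r,80,60)]),np.hstack([c(i,np.array([200,180]),240,180),c(f['image'],np.array([256,150]),320,240)])]))
E
```

```text
[([-4.2, 0.6, 10.2], np.float64(0.062096376824596594)), ([-3.5, 0.6, 8.1], np.float64(0.06207285536736316)), ([-4.4, 1.2, 9.0], np.float64(0.062058907905600494))] 27.35
```

View pics/c10.png

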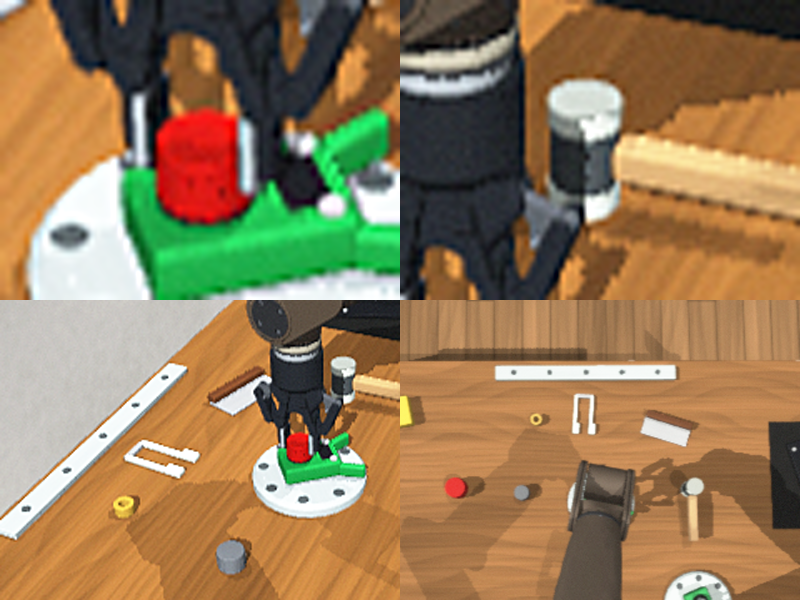

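The cap sits on the stud with the mallet upright and nothing else disturbed. A little more push for margin, then hand in.

drive_tool(steps=[[0,0,0,0.0007,0,0,255],[0,0,0,0.0005,0,0,255],[0,0,0,0,0,0,255],[0,0,0,0,0,0,255],[0,0,0,0,0,0,255],[0,0,0,0,0,0,255],[0,0,0,0,0,0,255],[0,0,0,0,0,0,255],[0,0,0,0,0,0,255],[0,0,0,0,0,0,255]])

```text
clock: 28.4
ee_pos: [0.5584, -0.0084, 0.0618]
tool_rot: [[-0.002, -0.001, 1.0], [-0.0, 1.0, 0.001], [-1.0, -0.0, -0.002]]
force: [-6.1, 1.3, 13.1]
grip_width: 0.0382
```

```bash
python3 - <<'E'
from h import *
s=read_state();print(s['clock'],s['force'],s['ee_pos'],s['grip_width']); print(hand_in())
E
```

```text
28.4 [-6.12140017  1.34253451 13.0504998 ] [ 0.55842359 -0.00838129  0.06180123] 0.038177437020974446
the job is handed in; nothing more can be done
None
```

The job is done and handed in at 28.4 s of the 66 s allowed; the hand-in gave no verdict.

- **Pin:** I pressed it down with the mallet until the face met the stud at about 36 N. The next picture showed the pin flush.
- **Mallet:** it stands upright near where it started, clear of both turntables.
- **Cap:** I took the small red cap, set it mouth down on the stud and pressed it by hand past the click, where the force fell from about 8 N to nothing.
- **Seat:** the gripper is still holding and pressing the cap with about 13 N. The cap's mouth is about 2 mm above the housing top, so the seat should be at or near its stop, well past half-way. I inferred this from force and height, as the cap hides the seat.
- **Side load:** about 6 N of sideways force remained on the cap at the end. It suggests a fit off-centre by a fraction of a millimetre, so the true push on the seat could be slightly less than the reading.
- **Other things:** the last picture shows the collar, scraper and brake arms in place.

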